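Fill the tin rack and snap its hold-down bar shut

ROBOT

A 7-joint arm with a two-finger parallel gripper is mounted at the origin on a cart in front of the work surface, level with it; the furniture and walls round the work are solid. World frame = base frame: x ahead of the robot, y to its left, z up, the work surface at z = 0. Lengths are in m, angles in rad, forces in N, time in s.
With the tool pointing down it reaches from about 0.35 to 0.9 m from the base axis. Payload 8.1 kg.
Tool frame: the origin (TCP) lies at the very end of the fingers, on their centre line; the grasp point (between the pads) lies arm.hold_point_z behind it (arm.hold_point_z is the distance from the TCP to the grasp point, in m); z points along the fingers, y is the line along which they close (so a half turn about z gives the same grasp; the last joint's range is limited). The gripper opens to 92 mm and grips with 3 to 60 N. Pads are 19 mm wide; open, the fingers measure 130 mm over their backs; the gripper's body (75 mm by 190 mm) begins 47 mm behind the grasp point.
Start: joints at [1.105, 0.434, 0.025, 1.573, -0.012, 1.134, -0.075], TCP at [0.222, -0.584, 0.227] pointing down, gripper open.
Joint ranges: [-2.62, 2.62], [-0.44, 2.09], [-1.27, 1.32], [0.08, 2.57], [-1.32, 4.46], [0.12, 2], [-2.74, 2.74]. Speed limits (rad/s): [2.22, 2.22, 3.01, 3.01, 3.14, 3.14, 3.14].

INTERFACE

Orientations are given as a rotation vector (axis times angle).
In Python, from cell import arm, vision, job, cut_out gives the robot as it stands. The module is installed in compiled form; this text tells all that it offers.
- The arm moves only by the tool play_rows, never from a script. Its argument "increments" is text: rows parted by semicolons, each of 5 numbers parted by spaces: the shift along the tool's x, y, z in cm, then the turn about the tool's z in degrees, then the opening, from -1 (shut) to 1 (fully open), so that 0 is half open. A call has 1 to 5 rows; each row shifts and turns the commanded pose from where the row before left it, along the tool's axes as they then stand; what a row does not reach is not made up. A row lasts 1/12 s, in which the tool goes at most 41.7 mm and 7.16 degrees, less where a joint would pass 70% of its speed; a pose out of reach is approached as far as the arm can. A call is refused whole if a number of a shift passes 4.17 or a number of a turn 7.16, either way. A call with a gripper value outside its range is refused whole. The fingers move at their own pace and stop on an object; "grip_force" is the grip in N (left out, the last holds). Time passes only in rows, so rows that do not move let the fingers close. It gives the time, the measured TCP pose, the force, the opening and the grip force at its end, in the units of the state.
- arm.observe(): the state, without advancing time (a new reading comes with each control period).
- vision.get_image(name): name is "side" or "top" or "wrist"; returns a dict with "frame" (480x640x3 uint8, red, green, blue), "z_map" (480x640 float32, m along the optical axis (not along the pixel's ray), 0 where there is no reading), "mtx" (3x3 intrinsics, pixels), "distortion" ([k1, k2, p1, p2, k3] as OpenCV has them; the pictures are not rectified), "cam_to_world" (4x4, takes a point from camera to world coordinates). Camera axes: x right, y up, looking along -z (the intrinsics and any distortion apply to the point x, -y, -z); pixel columns grow to the right and rows downward; lengths in m; the calibration is good to about 2 mm. A picture is of the moment at which its call begins.
- job.sign_off(): hands the job in; it is judged then, once.
Trained networks look in a picture, given as the dict that the camera call returned (one of the last four; its "shot" number tells which), for a name from the list of things; names that differ only in an ending like _2 or _b are one class to them, and where a whole thing is asked for, a point or a joint stands for the part that bears it (a point fixed in the world has none). Each returns a list of dicts, best first, with "confidence" (0 to 1); they miss things now and then, are a little off and sometimes report something else, mostly with a low value. They report only what shows in the picture. A call takes as long as a camera call.
- cut_out(query, picture): "mask" (480x640 bool, what is visible of it) and "point" ([row, column] in pixels, amid what is visible of it).
The state is a dict: "clock": time; "joints": joint angles; "dq": joint speeds; "joint_efforts": joint torques, N m; "position": TCP position; "ee_rot": TCP orientation; "force": force on the tool from outside, world axes, zero at the start; "ft_torque": the same for the moment, N m; "width": opening from 0.0 (shut) to 1.0 (fully open); "gripper_force": force on a finger pad.
Only numpy, scipy, OpenCV 4.12 (cv2) and the standard library are available. Lean on these libraries where they do the work, as an engineer would, in place of code of your own. Each camera call takes 0.05 s, during which the arm holds its last target. There are 200 camera calls.

TASK

Put the slim metal tin that stands by itself on the bench into the tight gap in the middle of the row of four like tins in the small rack, easing its neighbours apart without knocking them over, until it stands fully down like the others. Then swing the rack's hinged hold-down bar over the row and press it down, without forcing it, until the spring catch snaps over its end and holds it shut; leave the marker and the ribbon spool where they are.

Things in the scene. Friction and masses are not known exactly. Their poses are not given: they have to be found in the camera images.
- tin_new: The loose tin, upright and alone on the bench: slim plain metal, 54 mm along its x, 20 mm thick along its y, 84 mm tall, 0.08 to 0.17 kg. Origin: centre of its underside; z up. Lower long edges rounded 4 mm, upper ones 6 mm, so it wedges in between tins that stand closer than its thickness. Grip it across the 54 mm: at those ends fingers have room in the rack too.
- tin_1: One of four loose tins (0.12 kg) in the rack, same size, axes and origin as tin_new: number 1 of 4 counted from the bar hinge end (rack +y).
- tin_2: One of four loose tins (0.12 kg) in the rack, same size, axes and origin as tin_new: number 2 of 4 counted from the bar hinge end (rack +y). The open gap lies between numbers 2 and 3, 13 to 19 mm wide, less than a tin's thickness; the other gaps are 0.5 to 7 mm, so neighbours can slide or lean aside.
- tin_3: One of four loose tins (0.12 kg) in the rack, same size, axes and origin as tin_new: number 3 of 4 counted from the bar hinge end (rack +y).
- tin_4: One of four loose tins (0.12 kg) in the rack, same size, axes and origin as tin_new: number 4 of 4 counted from the bar hinge end (rack +y).
- rack: Aluminium rack fixed to the bench, 86 x 176 mm (its x, y). Origin: underside centre; z up. Tins stand in a row along y, 54 mm sides along x, on a floor 6 mm above the bench (tops at 90 mm when fully down). Row space: 108 mm in y (end walls 66 mm high), 62 mm in x (front and back walls 4 mm thick, only 37 mm high). Bar hinge at the +y end, spring catch at the -y end. Over 60 N on rack or bar is forcing it.
- bar_hinge (a point): Point on the hinge axis of the hold-down bar, in the rack frame at (0, 74, 97) mm; axes as the rack's, the hinge axis along x. Two hinge cheeks 18 mm wide in y stand to 106 mm above the bench there, at x = +-13 to 18 mm.
- hold_bar (a joint): Bar angle, rad: 0 shut, level over the row towards rack -y; 1.57 upright; limit 2.0. Starts 1.55 to 1.85; stiff hinge (0.11 N m) stays where put. Steel strip 20 mm wide, 8 mm thick, centred on the axis, lip end 150 mm from it. Shut: underside 93, top 101 mm above the bench; a tin over 3 mm proud blocks it. Lip rests on the catch nose at about 0.09 until 9 to 20 N on the pad snaps it past, to a hard stop at 0.
- bar_pad (a point): Centre of the top of the thin black press pad (26 x 24 mm, 3 mm thick) on the bar's upper face, 124 mm from the hinge axis and 7 mm above the bar's mid-plane; 104 mm above the bench when shut. Axes: y towards the hinge, z out of the upper face (bar upright: z points to rack +y, away from the row).
- catch (a joint): Angle of the spring catch, a steel tongue 18 mm wide at rack y = -80 mm, its top 120 mm and its rounded nose 104 mm above the bench. 0 = at rest; the passing lip bends it outward by about 0.05 rad; it springs back to nearly 0 over the lip once the bar is shut.
- marker: Bystander: marker pen lying on the bench, 135 mm long along its y, 17 mm thick. Origin: underside centre. Leave it where it is.
- ribbon_spool: Bystander: spool of ribbon behind the work, about 104 x 132 x 32 mm with its ribbon end. Origin: on its underside. Leave it where it is.

How it is judged:
On the way, in this order (a step that is already met when the one before it is completed fails the run):
1. the loose tin stands fully down in the gap in the row, with the bar still open (z of tin_new in the frame of rack between 0.002 and 0.0095 m and x of tin_new in the frame of rack between -0.012 and 0.012 m and angle between tin_new's own z axis and vertical below 0.15 rad and y of tin_new in the frame of rack between -0.02 and 0.02 m and value of joint hold_bar above 0.5 rad), for 0.2 s.
2. the hold-down bar is shut and the catch has sprung back over its lip (value of joint hold_bar below 0.03 rad and value of joint catch below 0.035 rad), for 0.2 s.
At the end, for the whole second after the job is handed in: All five tins stand on the rack floor (within 3.5 mm in height, tilted under 0.15 rad), tin_new in the middle of the row (within 20 mm of the rack's centre along it); the bar is shut (under 0.03 rad) and held by the catch (under 0.035 rad); all at rest (all of step 2 and z of tin_new in the frame of rack between 0.002 and 0.0095 m and x of tin_new in the frame of rack between -0.012 and 0.012 m and angle between each of tin_new, tin_1, tin_2, tin_3, tin_4's own z axis and vertical below 0.15 rad and y of tin_new in the frame of rack between -0.02 and 0.02 m and z of tin_1 in the frame of rack between 0.002 and 0.0095 m and y of tin_1 in the frame of rack between -0.05 and 0.05 m and x of tin_1 in the frame of rack between -0.012 and 0.012 m and z of tin_2 in the frame of rack between 0.002 and 0.0095 m and y of tin_2 in the frame of rack between -0.05 and 0.05 m and x of tin_2 in the frame of rack between -0.012 and 0.012 m and z of tin_3 in the frame of rack between 0.002 and 0.0095 m and y of tin_3 in the frame of rack between -0.05 and 0.05 m and x of tin_3 in the frame of rack between -0.012 and 0.012 m and z of tin_4 in the frame of rack between 0.002 and 0.0095 m and y of tin_4 in the frame of rack between -0.05 and 0.05 m and x of tin_4 in the frame of rack between -0.012 and 0.012 m and linear speed of each of tin_new, tin_1, tin_2, tin_3, tin_4 below 0.02 m/s and velocity of joint hold_bar below 0.05 rad/s); the robot touches nothing.
It fails at once if the rack or its bar is forced (more than 60 N from the robot) (contact force between rack and the arm above 60 N).
It fails at once if the rack or its bar is forced (more than 60 N from the fingers) (contact force between rack and the fingers above 60 N).
It fails at once if a tin of the row is toppled or pulled out (angle between any of tin_1, tin_2, tin_3, tin_4's own z axis and vertical above 0.4 rad or z of any of tin_1, tin_2, tin_3, tin_4 in the frame of rack above 0.03 m).
It fails at once if the marker or the ribbon spool is moved by more than 30 mm (distance of any of marker, ribbon_spool from where it was at the start of the episode above 0.03 m).
It also fails if it takes over 69 s, if anything falls off the work surface, if the arm or the gripper's body presses on something with over 40 N, if the wrist force passes 120 N, or if a joint passes its speed limit or range.

## Working session

There is one attempt and no reset: what is moved stays moved. The work goes in short steps, Python scripts to look and compute and a tool call to move; the robot and the scene stay as the last step left them, time stands still between calls to the robot, and variables do not carry over. Pictures are saved under pics/ and viewed, at most 10 in all, crops included, and the job is handed in when it is done.

Besides the shell and the picture viewer there is one more tool, called after ">>>" in YAML: its name, and indented under it one key for each argument. play_rows: Moves the arm, as the interface text tells. Its arguments: {"type":"object","properties":{"increments":{"type":"string"},"grip_force":{"type":"number"}},"required":["increments"]}

```bash
mkdir -p pics; cat > h.py <<'E'
import numpy as np, cv2
from cell import arm, vision, job, cut_out
from scipy.spatial.transform import Rotation as R
def cloud(p, mask=None):
    z=p["z_map"]; m=z>0
    if mask is not None: m=m&mask
    r,c=np.nonzero(m)
    uv=cv2.undistortPoints(np.stack([c,r],1).astype(np.float64)[:,None],p["mtx"],np.array(p["distortion"],float))[:,0]
    d=z[r,c]
    P=np.stack([uv[:,0]*d,-uv[:,1]*d,-d],1)
    T=p["cam_to_world"]
    return P@T[:3,:3].T+T[:3,3], r, c
def save(p,n): cv2.imwrite(f"pics/{n}.png",cv2.cvtColor(p["frame"],cv2.COLOR_RGB2BGR))
E
python3 - <<'E'
from h import *
np.set_printoptions(precision=4,suppress=True)
s=arm.observe(); print({k:np.round(v,4) for k,v in s.items()}, arm.hold_point_z)
a=vision.get_image("top");b=vision.get_image("side")
save(a,"top0");save(b,"side0")
print(a["cam_to_world"],b["cam_to_world"])
for n,p in (("top",a),("side",b)):
    for q in ("tin_new","rack","hold_bar","bar_pad","catch","marker","ribbon_spool"):
        for d in cut_out(q,p)[:6]:
            P,_,_=cloud(p,d["mask"])
            if len(P): print(n,q,round(d["confidence"],2),d["point"],len(P),np.median(P,0),np.percentile(P,2,axis=0),np.percentile(P,98,axis=0))
E
```

```text
{'clock': np.float64(0.0), 'joints': array([ 1.1054,  0.4352,  0.025 ,  1.5741, -0.0116,  1.134 , -0.0751]), 'dq': array([-0.0007, -0.0013,  0.001 , -0.0016,  0.0009,  0.0017,  0.0014]), 'joint_efforts': array([ -0.0011, -66.7858,   0.9843, -31.4459,  -0.0607,   0.0428,
         0.0001]), 'position': array([ 0.2216, -0.5839,  0.2259]), 'ee_rot': array([-3.0886, -0.5663,  0.0007]), 'force': array([-0.2211,  0.3786, -0.2994]), 'ft_torque': array([-0.0145, -0.0369, -0.016 ]), 'gripper_force': np.float64(0.0), 'width': np.float64(0.9997)} 0.0188
[[-0.0163  0.9878 -0.1549  0.4221]
 [-0.9995 -0.0119  0.0292  0.0099]
 [ 0.027   0.1553  0.9875  1.1525]
 [ 0.      0.      0.      1.    ]] [[-0.9249  0.2567 -0.2804  0.3437]
 [-0.38   -0.6016  0.7026  0.634 ]
 [ 0.0117  0.7564  0.654   0.6662]
 [ 0.      0.      0.      1.    ]]
top tin_new 0.92 [281.7, 410.2] 529 [ 0.5073 -0.1872  0.0799] [ 0.4828 -0.2051  0.0061] [ 0.5315 -0.1753  0.0857]
top rack 0.76 [272.5, 209.4] 3049 [0.5265 0.1982 0.0164] [0.4846 0.1003 0.0013] [0.574  0.2743 0.2446]
top hold_bar 0.93 [258.7, 146.4] 508 [0.5347 0.2635 0
[... 1077 characters left out ...]
61] [0.5267 0.2099 0.09  ] [0.5532 0.277  0.2465]
side bar_pad 0.79 [321.6, 281.3] 1386 [0.5361 0.2692 0.1861] [0.5266 0.2602 0.0971] [0.5497 0.277  0.2465]
side catch 0.81 [283.8, 337.5] 374 [0.5236 0.107  0.0923] [0.5128 0.1016 0.0571] [0.5334 0.1132 0.1166]
side catch 0.16 [322.5, 280.5] 1289 [0.5361 0.2695 0.1858] [0.5267 0.2619 0.0992] [0.5485 0.277  0.2464]
side marker 0.78 [288.5, 382.4] 517 [0.466  0.0122 0.0142] [ 0.451  -0.059   0.0005] [0.483  0.0692 0.0174]
side ribbon_spool 0.77 [265.5, 261.9] 1418 [0.682  0.0467 0.032 ] [ 0.6515 -0.0245  0.001 ] [0.7202 0.0727 0.035 ]
side ribbon_spool 0.68 [362.6, 295.2] 5366 [0.5258 0.2565 0.0401] [0.4872 0.105  0.0032] [0.5724 0.2759 0.2435]
```

View pics/top0.png

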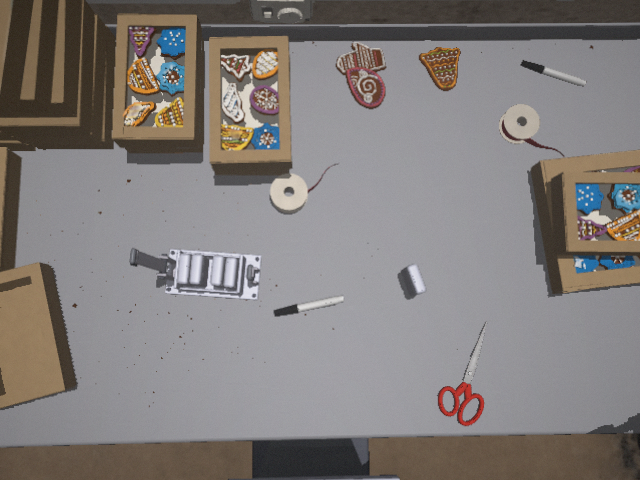

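View pics/side0.png

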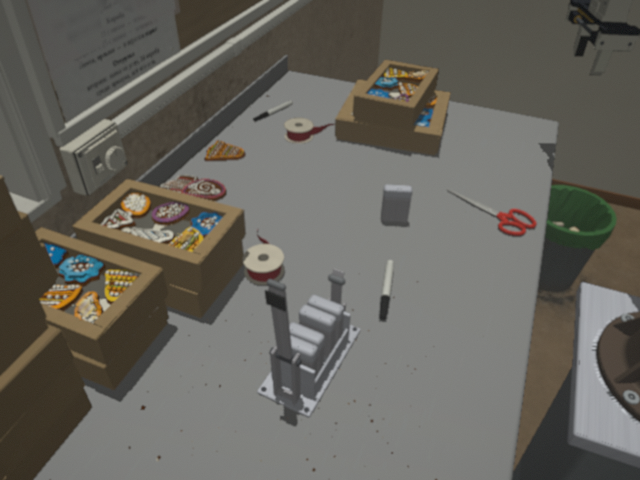

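```bash
python3 - <<'E'
from h import *
np.set_printoptions(precision=4,suppress=True)
a=vision.get_image("top");b=vision.get_image("side")
for n,p in (("top",a),("side",b)):
    P,r,c=cloud(p)
    print(n)
    # tin_new top
    m=(abs(P[:,0]-.508)<.05)&(abs(P[:,1]+.187)<.05)&(P[:,2]>.074)&(P[:,2]<.095)
    Q=P[m]; print("new",len(Q),Q.mean(0),cv2.minAreaRect((Q[:,:2]*1000).astype(np.float32)))
    # tins in the rack
    m=(abs(P[:,0]-.53)<.05)&(abs(P[:,1]-.187)<.062)&(P[:,2]>.080)&(P[:,2]<.098)
    Q=P[m]; print("row",len(Q),cv2.minAreaRect((Q[:,:2]*1000).astype(np.float32)))
    h,e=np.histogram(Q[:,1],bins=np.arange(.12,.26,.003)); print(dict(zip(np.round(e,3).tolist(),h.tolist())))
    # rack low walls
    m=(abs(P[:,0]-.53)<.06)&(abs(P[:,1]-.187)<.11)&(P[:,2]>.005)&(P[:,2]<.08)
    Q=P[m]; print("rack",len(Q),cv2.minAreaRect((Q[:,:2]*1000).astype(np.float32)))
    m=(abs(P[:,0]-.53)<.06)&(abs(P[:,1]-.187)<.12)&(P[:,2]>.12)
    Q=P[m]; pc=Q.mean(0); print("bar",len(Q),pc,np.linalg.svd(Q-pc,full_matrices=False)[2])
E
```

```text
top
new 340 [ 0.5085 -0.1904  0.0821] ((508.6070861816406, -191.20681762695312), (54.3321418762207, 20.69576072692871), 18.424299240112305)
row 1415 ((529.2601318359375, 185.87484741210938), (103.64391326904297, 56.218505859375), 85.20438385009766)
{0.12: 0, 0.123: 0, 0.126: 0, 0.129: 0, 0.132: 25, 0.135: 48, 0.138: 47, 0.141: 56, 0.144: 60, 0.147: 39, 0.15: 50, 0.153: 27, 0.156: 29, 0.159: 53, 0.162: 59, 0.165: 51, 0.168: 46, 0.171: 56, 0.174: 41, 0.177: 15, 0.18: 0, 0.183: 0, 0.186: 0, 0.189: 0, 0.192: 22, 0.195: 49, 0.198: 56, 0.201: 54, 0.204: 57, 0.207: 44, 0.21: 49, 0.213: 30, 0.216: 50, 0.219: 56, 0.222: 57, 0.225: 57, 0.228: 45, 0.231: 54, 0.234: 29, 0.237: 4, 0.24: 0, 0.243: 0, 0.246: 0, 0.249: 0, 0.252: 0, 0.255: 0}
rack 2244 ((530.1873779296875, 185.76412963867188), (117.62096405029297, 216.4740753173828), 0.48295536637306213)
bar 433 [0.5348 0.2646 0.1973] [[ 0.012   0.1189  0.9928]
 [-0.0098  0.9929 -0.1187]
 [-0.9999 -0.0083  0.0131]]
side
new 246 [ 0.5092 -0.1871  0.0808] ((510.087646484375, -190.15435791015625), (53.724124908447266, 23.371583938598633), 20.184677124023438)
row 1796 ((529.9014282226562, 185.25279235839844), (104.42034149169922, 55.35030746459961), 84.59954833984375)
{0.12: 0, 0.123: 0, 0.126: 0, 0.129: 1, 0.132: 7, 0.135: 31, 0.138: 47, 0.141: 67, 0.144: 57, 0.147: 72, 0.15: 97, 0.153: 67, 0.156: 17, 0.159: 32, 0.162: 63, 0.165: 63, 0.168: 64, 0.171: 89, 0.174: 105, 0.177: 60, 0.18: 0, 0.183: 0, 0.186: 0, 0.189: 0, 0.192: 7, 0.195: 32, 0.198: 59, 0.201: 68, 0.204: 67, 0.207: 71, 0.21: 95, 0.213: 69, 0.216: 22, 0.219: 48, 0.222: 39, 0.225: 57, 0.228: 47, 0.231: 61, 0.234: 94, 0.237: 21, 0.24: 0, 0.243: 0, 0.246: 0, 0.249: 0, 0.252: 0, 0.255: 0}
rack 4155 ((530.1179809570312, 186.04270935058594), (177.26901245117188, 86.17364501953125), 84.71588897705078)
bar 1183 [0.5363 0.2705 0.194 ] [[-0.0162 -0.0853 -0.9962]
 [ 0.9995  0.0247 -0.0183]
 [-0.0262  0.996  -0.0849]]
```

The top picture shows the rack at (col 210, row 272), with its bar upright on the left (145, 260) and the catch on the right. The loose tin is at (412, 280) and the marker at (310, 305). The side picture agrees: the bar is upright and the gap is visible in the row.

```bash
cat >> h.py <<'E'
def pose():
    s=arm.observe(); M=R.from_rotvec(s["ee_rot"]).as_matrix()
    return np.array(s["position"]),np.degrees(np.arctan2(M[1,0],M[0,0])),M,s
def plan(target,yaw,grip=1,step=4.0,p=None,y=None,turn=7.1):
    """rows from current (or given) tool-down pose to target/yaw; split evenly, blocks of 5"""
    if p is None: p,y,_,_=pose()
    d=np.array(target)-p; dy=(yaw-y+180)%360-180
    n=int(max(1,np.ceil(np.linalg.norm(d)*100/step),np.ceil(abs(dy)/turn)))
    rows=[]
    for i in range(n):
        a=np.radians(y+dy*i/n); w=d/n*100
        rows.append("%.2f %.2f %.2f %.2f %g"%(w[0]*np.cos(a)+w[1]*np.sin(a), w[0]*np.sin(a)-w[1]*np.cos(a), -w[2], -dy/n, grip))
    for i in range(0,n,5): print("; ".join(rows[i:i+5]))
E
python3 - <<'E'
from h import *
plan([.509,-.190,.20],109)
E
```

```text
3.14 -2.05 0.21 -6.79 1; 3.36 -1.67 0.21 -6.79 1; 3.54 -1.26 0.21 -6.79 1; 3.66 -0.83 0.21 -6.79 1; 3.73 -0.39 0.21 -6.79 1
3.75 0.05 0.21 -6.79 1; 3.72 0.49 0.21 -6.79 1; 3.64 0.93 0.21 -6.79 1; 3.50 1.35 0.21 -6.79 1; 3.32 1.76 0.21 -6.79 1
3.08 2.14 0.21 -6.79 1; 2.81 2.49 0.21 -6.79 1; 2.50 2.80 0.21 -6.79 1
```

>>> play_rows:
  increments: "3.14 -2.05 0.2 -6.8 1; 3.36 -1.67 0.2 -6.8 1; 3.54 -1.26 0.2 -6.8 1; 3.66 -0.83 0.2 -6.8 1; 3.73 -0.39 0.2 -6.8 1"

```text
clock: 1.32
position: [0.3329, -0.4311, 0.2169]
ee_rot: [2.785, 1.453, -0.0]
force: [1.3, -0.9, 0.1]
width: 1.002
gripper_force: 0.0
```

>>> play_rows:
  increments: "3.75 0.05 0.2 -6.8 1; 3.72 0.49 0.2 -6.8 1; 3.64 0.93 0.2 -6.8 1; 3.5 1.35 0.2 -6.8 1; 3.32 1.76 0.2 -6.8 1"

```text
clock: 1.73
position: [0.4432, -0.2792, 0.207]
ee_rot: [2.238, 2.203, 0.0]
force: [1.1, -1.0, 0.1]
width: 0.996
gripper_force: 0.0
```

>>> play_rows:
  increments: "3.08 2.14 0.2 -6.8 1; 2.81 2.49 0.2 -6.8 1; 2.5 2.8 0.2 -6.8 1; 0 0 0 0 1"

```text
clock: 2.07
position: [0.5126, -0.1815, 0.201]
ee_rot: [1.799, 2.575, 0.008]
force: [-0.1, 1.2, 1.7]
width: 1.003
gripper_force: 0.0
```

```bash
python3 - <<'E'
from h import *
np.set_printoptions(precision=4,suppress=True)
w=vision.get_image("wrist"); save(w,"w1")
p,y,M,s=pose(); print(p,y,s["joints"],w["cam_to_world"])
P,r,c=cloud(w)
m=(abs(P[:,0]-.508)<.05)&(abs(P[:,1]+.187)<.05)&(P[:,2]>.074)&(P[:,2]<.095)
Q=P[m]; print(len(Q),np.median(Q,0),cv2.minAreaRect((Q[:,:2]*1000).astype(np.float32)))
plan([.509,-.190,.045],109)
E
```

```text
[ 0.5106 -0.1851  0.2008] 109.65687200147619 [ 0.6071  0.3714 -0.4708  1.7789  0.1899  1.0354  0.4097] [[ 0.9387 -0.3275 -0.1076  0.4842]
 [ 0.3447  0.8966  0.2779 -0.1049]
 [ 0.0055 -0.298   0.9546  0.3602]
 [ 0.      0.      0.      1.    ]]
1937 [ 0.509  -0.1885  0.0833] ((509.7237243652344, -190.36679077148438), (54.67580795288086, 20.965349197387695), 18.17011070251465)
-0.10 -0.08 3.90 0.16 1; -0.10 -0.08 3.90 0.16 1; -0.10 -0.08 3.90 0.16 1; -0.10 -0.08 3.90 0.16 1
```

View pics/w1.png

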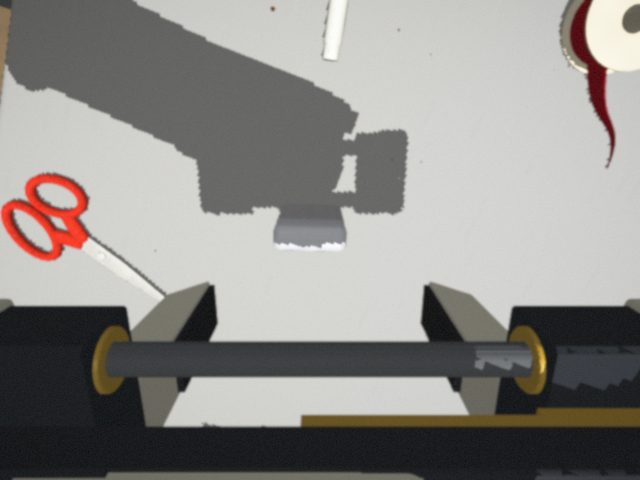

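Wrist picture: the tin is at (310, 225), square between the fingers. The last reading lagged behind the commanded pose, so I'm going straight down.

>>> play_rows:
  increments: "0 0 3.9 1 1; 0 0 3.9 0 1; 0 0 3.9 0 1; 0 0 3.8 0 1; 0 0 0 0 1"

```text
clock: 2.53
position: [0.5033, -0.1898, 0.0397]
ee_rot: [-1.84, -2.535, 0.006]
force: [-1.2, -0.1, -0.7]
width: 1.006
gripper_force: 0.0
```

>>> play_rows:
  increments: "0 0 0 0 1; 0 0 0 0 1"

```text
clock: 2.7
position: [0.5094, -0.1902, 0.0475]
ee_rot: [1.843, 2.542, 0.001]
force: [0.3, -0.3, -0.1]
width: 1.0
gripper_force: 0.0
```

```bash
python3 - <<'E'
from h import *
np.set_printoptions(precision=4,suppress=True)
w=vision.get_image("wrist")
p,y,M,s=pose(); print(p,y,s["force"])
P,r,c=cloud(w)
m=(abs(P[:,0]-.508)<.05)&(abs(P[:,1]+.187)<.05)&(P[:,2]>.074)&(P[:,2]<.095)
Q=P[m]; print(len(Q),cv2.minAreaRect((Q[:,:2]*1000).astype(np.float32)))
E
```

```text
[ 0.51   -0.1903  0.0482] 108.12705019084413 [-0.1283  0.0778  1.3952]
6232 ((511.2451171875, -188.64666748046875), (105.48587799072266, 22.868988037109375), 18.169086456298828)
```

>>> play_rows:
  increments: "0 0 0 0 -1; 0 0 0 0 -1; 0 0 0 0 -1; 0 0 0 0 -1; 0 0 0 0 -1"
  grip_force: 40

```text
clock: 3.17
position: [0.5086, -0.1897, 0.0462]
ee_rot: [1.842, 2.544, 0.0]
force: [-0.2, -0.7, 0.5]
width: 0.687
gripper_force: 0.0
```

>>> play_rows:
  increments: "0 0 0 0 -1; 0 0 0 0 -1; 0 0 0 0 -1"

```text
clock: 3.42
position: [0.5085, -0.1895, 0.0458]
ee_rot: [1.843, 2.544, -0.0]
force: [-0.8, -1.3, 2.7]
width: 0.583
gripper_force: 40.0
```

```bash
python3 - <<'E'
from h import *
p,y,M,s=pose(); print(p,y,s["force"],s["width"],s["gripper_force"])
# lift to z=.17, then traverse to above gap
plan([p[0],p[1],.18],108.1,-1)
plan([.530,.186,.18],84.9,-1,p=np.array([p[0],p[1],.18]),y=108.1)
E
```

```text
[ 0.50847373 -0.18952718  0.0458214 ] 108.1817771251459 [-0.83163818 -1.30309268  2.73159213] 0.58269789364572 39.98778694483917
0.00 0.00 -3.35 0.02 -1; 0.00 0.00 -3.35 0.02 -1; 0.00 0.00 -3.35 0.02 -1; 0.00 0.00 -3.35 0.02 -1
3.50 1.37 -0.00 2.32 -1; 3.56 1.23 -0.00 2.32 -1; 3.60 1.08 -0.00 2.32 -1; 3.64 0.94 -0.00 2.32 -1; 3.68 0.79 -0.00 2.32 -1
3.71 0.64 -0.00 2.32 -1; 3.73 0.49 -0.00 2.32 -1; 3.75 0.34 -0.00 2.32 -1; 3.76 0.19 -0.00 2.32 -1; 3.76 0.03 -0.00 2.32 -1
```

>>> play_rows:
  increments: "0 0 -3 0 -1; 0 0 -4 0 -1; 0 0 -4 0 -1; 0 0 -4 0 -1; 0 0 -0.4 0 -1"

```text
clock: 3.83
position: [0.5118, -0.1898, 0.2065]
ee_rot: [1.837, 2.537, 0.005]
force: [2.7, 0.3, -0.8]
width: 0.584
gripper_force: 40.0
```

>>> play_rows:
  increments: "3.5 1.37 0 2.32 -1; 3.56 1.23 0 2.32 -1; 3.6 1.08 0 2.32 -1; 3.64 0.94 0 2.32 -1; 3.68 0.79 0 2.32 -1"

```text
clock: 4.25
position: [0.5184, -0.0002, 0.1993]
ee_rot: [-2.093, -2.343, 0.001]
force: [0.8, 0.6, -1.2]
width: 0.581
gripper_force: 40.0
```

>>> play_rows:
  increments: "3.71 0.64 0 2.32 -1; 3.73 0.49 0 2.32 -1; 3.75 0.34 0 2.32 -1; 3.76 0.19 0 2.32 -1; 3.76 0.03 0 2.32 -1"

```text
clock: 4.67
position: [0.529, 0.1878, 0.1992]
ee_rot: [-2.319, -2.12, 0.001]
force: [0.5, 0.0, -1.3]
width: 0.584
gripper_force: 40.0
```

>>> play_rows:
  increments: "0 0 0 0 -1; 0 0 0 0 -1; 0 0 0 0 -1; 0 0 0 0 -1"

```text
clock: 5.0
position: [0.5295, 0.1845, 0.1992]
ee_rot: [2.318, 2.12, -0.002]
force: [-0.0, -0.3, -1.9]
width: 0.588
gripper_force: 40.0
```

```bash
cat > look.py <<'E'
from h import *
np.set_printoptions(precision=4,suppress=True)
p,y,M,s=pose(); print(p,y,s["joints"],s["force"])
for n in ("top","side","wrist"):
    a=vision.get_image(n); P,r,c=cloud(a)
    th=np.radians(-5.1); Rk=np.array([[np.cos(th),-np.sin(th)],[np.sin(th),np.cos(th)]])
    L=(P[:,:2]-[.530,.186])@Rk
    m=(abs(L[:,0])<.02)&(abs(L[:,1])<.06)&(P[:,2]>.086)&(P[:,2]<.096)
    h,e=np.histogram(L[m,1]*1000,bins=np.arange(-58,60,2)); print(n,"row",[(int(a),int(b)) for a,b in zip(e,h)if b])
    m=(abs(L[:,1])<.012)&(abs(L[:,0])<.026)&(P[:,2]>.102)&(P[:,2]<.25)
    if m.sum(): print(" held",m.sum(),np.percentile(L[m],[2,50,98],axis=0),np.percentile(P[m,2],[2,98]))
save(a,"w2")
E
python3 look.py
```

```text
[0.5295 0.1845 0.1992] 84.89905885558622 [-0.0703  0.4056 -0.4902  1.7367  0.2162  1.0542 -0.7235] [-0.0218 -0.3401 -1.8744]
top row [(-52, 5), (-50, 25), (-48, 27), (-46, 21), (-44, 22), (-42, 23), (-40, 24), (-38, 23), (-36, 20), (-34, 19), (-28, 10), (-26, 15), (-24, 14), (-22, 14), (-20, 11), (-18, 12), (-16, 8), (-14, 6), (-12, 5), (-10, 1)]
side row [(-52, 12), (-50, 24), (-48, 22), (-46, 28), (-44, 25), (-42, 25), (-40, 32), (-38, 37), (-36, 42), (-34, 16), (-32, 2), (-30, 2), (-28, 15), (-26, 20), (-24, 27), (-22, 33), (-20, 27), (-18, 33), (-16, 29), (-14, 38), (-12, 40), (-10, 17), (-8, 1), (8, 6), (10, 21), (12, 31), (14, 32), (16, 32), (18, 33), (20, 33), (22, 31), (24, 46), (26, 34), (28, 8), (30, 11), (32, 18), (34, 23), (36, 35), (38, 25), (40, 31), (42, 22), (44, 27), (46, 31), (48, 25), (50, 4)]
 held 1910 [[-0.0255 -0.0085]
 [-0.0003  0.0057]
 [ 0.0245  0.0074]] [0.1619 0.2373]
wrist row [(-20, 107), (-18, 140), (-16, 143), (-14, 159), (-12, 164), (-10, 153), (-8, 1), (8, 4), (10, 120), (12, 154), (14, 156), (16, 143), (18, 164), (20, 168), (22, 161), (24, 175), (26, 177), (28, 75), (30, 43), (32, 123), (34, 171), (36, 175), (38, 167), (40, 174), (42, 170), (44, 176), (46, 190), (48, 179), (50, 62)]
 held 10423 [[-0.0246  0.0038]
 [-0.0001  0.0072]
 [ 0.0247  0.008 ]] [0.165  0.2371]
```

>>> play_rows:
  increments: "0.2 0 1 0 -1; 0 0 2.5 0 -1; 0 0 1.5 0 -1; 0 0 0.3 0 -1; 0 0 0 0 -1"
  grip_force: 50

```text
clock: 5.57
position: [0.5289, 0.1874, 0.1454]
ee_rot: [-2.316, -2.121, 0.004]
force: [0.8, 0.2, -1.9]
width: 0.582
gripper_force: 50.0
```

>>> play_rows:
  increments: "0 0 0.3 0 -1; 0 0 0.4 0 -1; 0 0 0.4 0 -1; 0 0 0.4 0 -1; 0 0 0.4 0 -1"

```text
clock: 5.98
position: [0.5299, 0.1882, 0.1277]
ee_rot: [2.316, 2.122, 0.001]
force: [-0.4, 0.3, -0.8]
width: 0.586
gripper_force: 50.0
```

```bash
python3 look.py
```

```text
[0.5299 0.1882 0.1277] 84.97734399556715 [-0.0977  0.4835 -0.4678  1.8165  0.2702  0.9043 -0.7754] [-0.3951  0.3103 -0.7892]
top row [(-54, 2), (-52, 12), (-50, 22), (-48, 20), (-46, 21), (-44, 21), (-42, 15), (-40, 16), (-38, 15), (-36, 12), (-34, 8), (-30, 1), (-28, 8), (-26, 6), (-24, 7), (-22, 2)]
side row [(6, 3), (8, 69), (10, 34), (12, 20), (14, 25), (16, 35), (18, 35), (20, 31), (22, 34), (24, 41), (26, 42), (28, 32), (30, 9), (32, 16), (34, 29), (36, 26), (38, 32), (40, 22), (42, 28), (44, 28), (46, 29), (48, 25), (50, 5)]
 held 1244 [[-0.0247 -0.0013]
 [ 0.0008  0.0093]
 [ 0.0245  0.0111]] [0.1037 0.1648]
wrist row [(10, 382), (12, 205), (14, 230), (16, 278), (18, 274), (20, 269), (22, 279), (24, 296), (26, 317), (28, 344), (30, 114), (32, 226), (34, 266), (36, 293), (38, 289), (40, 306), (42, 309), (44, 312), (46, 323), (48, 357), (50, 126)]
 held 9483 [[-0.0248  0.0072]
 [-0.0003  0.0106]
 [ 0.0243  0.0114]] [0.1045 0.1647]
```

View pics/w2.png

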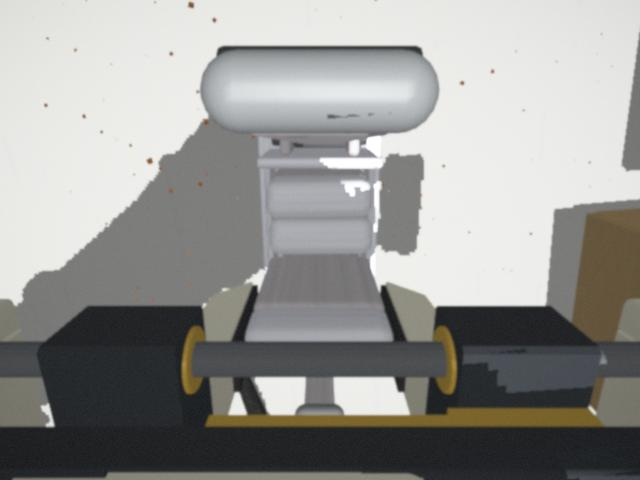

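Wrist picture: the tin's lower end is in the gap at (320, 330), but the bar's end at (320, 90) lies just under the wrist camera, which would hit it further down. I'll raise the tin, turn the gripper half a turn so the camera faces the catch side, and go down again.

>>> play_rows:
  increments: "0 0 -1 0 -1; 0 0 -3 0 -1; 0 0 -3 0 -1; 0 0 -2 0 -1; 0 0 0 0 -1"

```text
clock: 6.55
position: [0.5319, 0.1898, 0.2234]
ee_rot: [2.314, 2.12, 0.012]
force: [0.6, 0.5, -0.6]
width: 0.584
gripper_force: 50.0
```

>>> play_rows:
  increments: "0 0 0 -7 -1; 0 0 0 -7 -1; 0 0 0 -7 -1; 0 0 0 -7 -1; 0 0 0 -7 -1"

```text
clock: 6.97
position: [0.5295, 0.1881, 0.218]
ee_rot: [1.563, 2.725, -0.0]
force: [-0.2, 0.0, -1.5]
width: 0.583
gripper_force: 50.0
```

>>> play_rows:
  increments: "0 0 0 -7 -1; 0 0 0 -7 -1; 0 0 0 -7 -1; 0 0 0 -7 -1; 0 0 0 -7 -1"

```text
clock: 7.38
position: [0.5295, 0.188, 0.2179]
ee_rot: [0.671, 3.069, -0.0]
force: [-1.1, -1.1, -1.2]
width: 0.583
gripper_force: 50.0
```

>>> play_rows:
  increments: "0 0 0 -7 -1; 0 0 0 -7 -1; 0 0 0 -7 -1; 0 0 0 -7 -1; 0 0 0 -7 -1"

```text
clock: 7.8
position: [0.5296, 0.1879, 0.2179]
ee_rot: [-0.282, 3.129, -0.001]
force: [-0.6, -0.5, -1.2]
width: 0.585
gripper_force: 50.0
```

>>> play_rows:
  increments: "0 0 0 -7 -1; 0 0 0 -7 -1; 0 0 0 -7 -1; 0 0 0 -7 -1; 0 0 0 -7 -1"

```text
clock: 8.22
position: [0.5296, 0.1879, 0.2179]
ee_rot: [-1.21, 2.899, -0.001]
force: [-0.5, 0.0, -1.8]
width: 0.585
gripper_force: 50.0
```

>>> play_rows:
  increments: "0 0 0 -7 -1; 0 0 0 -7 -1; 0 0 0 -7 -1; 0 0 0 -7 -1; 0 0 0 -7 -1"

```text
clock: 8.63
position: [0.5297, 0.1877, 0.2177]
ee_rot: [2.025, -2.401, 0.0]
force: [-0.3, -0.3, -2.2]
width: 0.589
gripper_force: 50.0
```

>>> play_rows:
  increments: "0 0 0 -5 -1; 0 0 0 0 -1; 0 0 0 0 -1; 0 0 0 0 -1; 0 0 0 0 -1"

```text
clock: 9.05
position: [0.5297, 0.1881, 0.2178]
ee_rot: [2.119, -2.319, 0.001]
force: [0.2, 0.0, -2.0]
width: 0.588
gripper_force: 50.0
```

```bash
python3 look.py
```

```text
[0.5297 0.1881 0.2178] -95.14728477697554 [ 0.3413  0.6264 -1.2048  1.6787  0.6106  1.2706  2.0601] [ 0.1541  0.0478 -1.9848]
top row []
side row [(-52, 16), (-50, 19), (-48, 24), (-46, 27), (-44, 26), (-42, 29), (-40, 28), (-38, 37), (-36, 34), (-34, 27), (-32, 2), (-30, 1), (-28, 14), (-26, 23), (-24, 30), (-22, 32), (-20, 29), (-18, 30), (-16, 30), (-14, 38), (-12, 37), (-10, 24), (-8, 1), (8, 7), (10, 21), (12, 24), (14, 36), (16, 33), (18, 33), (20, 37), (22, 35), (24, 42), (26, 33), (28, 10), (30, 8), (32, 20), (34, 28), (36, 27), (38, 31), (40, 28), (42, 21), (44, 31), (46, 25), (48, 24), (50, 9)]
 held 358 [[-0.0259 -0.0017]
 [-0.0117  0.0115]
 [ 0.0241  0.012 ]] [0.1775 0.2482]
wrist row [(-52, 98), (-50, 166), (-48, 166), (-46, 132), (-44, 145), (-42, 165), (-40, 161), (-38, 142), (-36, 136), (-34, 107), (-32, 26), (-30, 2), (-28, 139), (-26, 155), (-24, 137), (-22, 145), (-20, 154), (-18, 134), (-16, 142), (-14, 141), (-12, 126), (-10, 87), (8, 27), (10, 163), (12, 151), (14, 126), (16, 138), (18, 116), (20, 131), (22, 127), (24, 107), (26, 96), (28, 27)]
 held 7819 [[-0.0248 -0.0062]
 [-0.0003 -0.0055]
 [ 0.0247 -0.004 ]] [0.1828 0.2492]
```

>>> play_rows:
  increments: "0.35 0 1 0 -1; 0 0 2.5 0 -1; 0 0 2.5 0 -1; 0 0 1.5 0 -1; 0 0 0.3 0 -1"

```text
clock: 9.62
position: [0.528, 0.1831, 0.1365]
ee_rot: [2.119, -2.313, -0.002]
force: [-0.1, -0.8, -1.6]
width: 0.588
gripper_force: 50.0
```

>>> play_rows:
  increments: "0 0 0.3 0 -1; 0 0 0.3 0 -1; 0 0 0.3 0 -1; 0 0 0.3 0 -1; 0 0 0.3 0 -1"

```text
clock: 10.03
position: [0.5298, 0.1848, 0.1251]
ee_rot: [-2.121, 2.316, -0.001]
force: [0.0, -0.4, -0.7]
width: 0.581
gripper_force: 50.0
```

```bash
sed -i 's/"w2"/"w3"/' look.py; python3 look.py
```

```text
[0.5298 0.1848 0.1251] -95.0278676979757 [ 0.3004  0.7135 -1.1261  1.7917  0.7192  1.114   1.978 ] [ 0.0265 -0.3707 -0.6746]
top row []
side row [(6, 2), (8, 87), (10, 30), (12, 25), (14, 26), (16, 35), (18, 30), (20, 37), (22, 36), (24, 39), (26, 47), (28, 26), (30, 10), (32, 22), (34, 29), (36, 27), (38, 26), (40, 23), (42, 29), (44, 29), (46, 28), (48, 24), (50, 5)]
 held 1508 [[-0.0252 -0.0088]
 [-0.0035  0.0087]
 [ 0.0244  0.0107]] [0.1039 0.2436]
wrist row [(-52, 212), (-50, 344), (-48, 342), (-46, 321), (-44, 303), (-42, 312), (-40, 305), (-38, 300), (-36, 277), (-34, 184), (-32, 22), (-30, 239), (-28, 323), (-26, 320), (-24, 296), (-22, 288), (-20, 282), (-18, 284), (-16, 260), (-14, 235), (-12, 141), (-10, 483)]
 held 9401 [[-0.0248 -0.0098]
 [ 0.     -0.009 ]
 [ 0.0247 -0.0055]] [0.1044 0.1623]
```

View pics/w3.png

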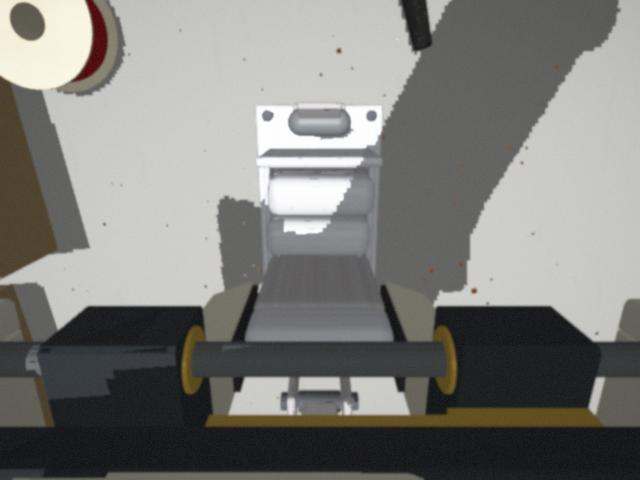

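Wrist picture: the tin is centred in the gap at (320, 320), the neighbours behind it look straight, and the catch at (320, 122) is clear of the camera. I'll keep pushing down.

>>> play_rows:
  increments: "0 0 0.4 0 -1; 0 0 0.5 0 -1; 0 0 0.5 0 -1; 0 0 0.5 0 -1; 0 0 0.5 0 -1"

```text
clock: 10.6
position: [0.5293, 0.1845, 0.1]
ee_rot: [2.122, -2.316, -0.0]
force: [0.2, 0.2, -0.9]
width: 0.586
gripper_force: 50.0
```

>>> play_rows:
  increments: "0 0 0.5 0 -1; 0 0 0.5 0 -1; 0 0 0.5 0 -1; 0 0 0.5 0 -1; 0 0 0.5 0 -1"

```text
clock: 11.02
position: [0.5294, 0.1847, 0.0752]
ee_rot: [-2.122, 2.317, 0.0]
force: [0.3, 0.1, -0.8]
width: 0.588
gripper_force: 50.0
```

```bash
python3 look.py
```

```text
[0.5294 0.1847 0.0752] -95.01842603503222 [ 0.2678  0.7673 -1.0729  1.8369  0.7875  1.0366  1.9251] [ 0.2504  0.1402 -0.7852]
top row []
side row [(-46, 6), (-44, 12), (-42, 12), (-40, 12), (-38, 15), (-36, 20), (-34, 1), (6, 26), (8, 79), (10, 5), (12, 8), (14, 22), (16, 24), (18, 37), (20, 28), (22, 38), (24, 40), (26, 41), (28, 31), (30, 38), (32, 13), (34, 17), (36, 25), (38, 32), (40, 27), (42, 28), (44, 24), (46, 25), (48, 25), (50, 24), (52, 7)]
 held 594 [[-0.0229 -0.0109]
 [-0.0114  0.0045]
 [ 0.0243  0.0104]] [0.1028 0.2127]
wrist row [(-54, 42), (-52, 627), (-50, 589), (-48, 584), (-46, 532), (-44, 539), (-42, 541), (-40, 507), (-38, 468), (-36, 441), (-34, 155), (-32, 587), (-30, 575), (-28, 539), (-26, 491), (-24, 478), (-22, 483), (-20, 475), (-18, 410), (-16, 357), (-14, 123), (-12, 4), (-10, 977), (-8, 140), (26, 176), (28, 238), (30, 207), (32, 217), (34, 605), (36, 442), (38, 365), (40, 337), (42, 307), (44, 330), (46, 71)]
 held 3536 [[-0.0247 -0.01  ]
 [-0.0003 -0.0085]
 [ 0.0243 -0.0052]] [0.1024 0.1129]
```

>>> play_rows:
  increments: "0 0 0.5 0 -1; 0 0 0.5 0 -1; 0 0 0.4 0 -1; 0 0 0.3 0 -1; 0 0 0.2 0 -1"

```text
clock: 11.58
position: [0.5293, 0.1847, 0.0563]
ee_rot: [2.122, -2.316, -0.0]
force: [0.5, -0.8, -0.6]
width: 0.583
gripper_force: 50.1
```

>>> play_rows:
  increments: "0 0 0.2 0 -1; 0 0 0.1 0 -1; 0 0 0.1 0 -1; 0 0 0 0 -1; 0 0 0 0 -1"

```text
clock: 12.0
position: [0.5293, 0.1847, 0.0527]
ee_rot: [-2.122, 2.316, 0.0]
force: [0.5, 0.7, -0.9]
width: 0.586
gripper_force: 50.0
```

>>> play_rows:
  increments: "0 0 0.1 0 -1; 0 0 0.1 0 -1; 0 0 0 0 -1; 0 0 0 0 -1"

```text
clock: 12.33
position: [0.5294, 0.1848, 0.0518]
ee_rot: [-2.122, 2.316, -0.001]
force: [-4.4, -3.1, 11.5]
width: 0.583
gripper_force: 50.1
```

```bash
cat > rowz.py <<'E'
from h import *
np.set_printoptions(precision=4,suppress=True)
p,y,M,s=pose(); print(p,y,s["force"])
for n in ("top","side","wrist"):
    a=vision.get_image(n); P,r,c=cloud(a)
    th=np.radians(-5.1); Rk=np.array([[np.cos(th),-np.sin(th)],[np.sin(th),np.cos(th)]])
    L=(P[:,:2]-[.530,.186])@Rk
    for b in range(-54,54,4):
        m=(abs(L[:,0])<.02)&(L[:,1]*1000>=b)&(L[:,1]*1000<b+4)&(P[:,2]>.08)&(P[:,2]<.099)
        if m.sum()>5: print(n,b,m.sum(),"%.1f"%(np.percentile(P[m,2],90)*1000),end=" | ")
    print()
E
python3 rowz.py
```

```text
[0.5294 0.1848 0.0518] -95.0102681267096 [-4.4466 -3.0847 11.4979]

side -50 13 90.0 | side -46 12 90.2 | side -26 8 90.2 | side -22 43 90.8 | side -18 51 90.6 | side -14 10 90.7 | side -2 41 90.5 | side 2 58 90.6 | side 6 79 88.7 | side 10 34 89.1 | side 14 59 90.4 | side 18 67 90.6 | side 22 76 90.4 | side 26 90 89.5 | side 30 34 89.6 | side 34 54 90.7 | side 38 56 90.3 | side 42 56 90.3 | side 46 84 89.1 | side 50 20 86.7 | 
wrist -54 1307 88.1 | wrist -50 1665 90.3 | wrist -46 1453 90.7 | wrist -42 1437 90.7 | wrist -38 1224 90.5 | wrist -34 958 88.8 | wrist -30 1763 89.9 | wrist -26 1316 90.7 | wrist -22 1245 90.8 | wrist -18 1107 90.7 | wrist -14 466 89.7 | wrist -10 1717 89.1 | wrist -6 403 89.8 | wrist 10 862 89.5 | wrist 14 1156 90.5 | wrist 18 961 90.6 | wrist 22 901 90.5 | wrist 26 104 89.9 |
```

The tin is seated: 11 N of contact and all tops level at 90 mm. Next I release and rise.

>>> play_rows:
  increments: "0 0 -0.1 0 -1; 0 0 0 0 0.3; 0 0 0 0 0.6; 0 0 0 0 0.6; 0 0 0 0 0.6"

```text
clock: 12.9
position: [0.5294, 0.1846, 0.0516]
ee_rot: [2.122, -2.317, -0.0]
force: [-0.3, -0.2, 0.4]
width: 0.785
gripper_force: 0.0
```

>>> play_rows:
  increments: "0 0 -1 0 0.6; 0 0 -3 0 0.6; 0 0 -4 0 0.6; 0 0 -4 0 0.6; 0 0 -4 0 0.6"

```text
clock: 13.32
position: [0.5287, 0.1848, 0.214]
ee_rot: [2.123, -2.315, -0.002]
force: [1.4, -0.6, -0.5]
width: 0.803
gripper_force: 0.0
```

>>> play_rows:
  increments: "0 0 -4 0 0; 0 0 -4 0 -1; 0 0 -2 0 -1; 0 0 0 0 -1; 0 0 0 0 -1"
  grip_force: 10

```text
clock: 13.73
position: [0.5295, 0.1852, 0.3134]
ee_rot: [-2.121, 2.315, -0.002]
force: [-0.9, 0.3, -1.0]
width: 0.488
gripper_force: 0.0
```

```bash
python3 rowz.py; python3 - <<'E'
from h import *
np.set_printoptions(precision=4,suppress=True)
print(arm.observe()["joints"],arm.observe()["width"])
for n in ("top","side"):
    a=vision.get_image(n)
    P,r,c=cloud(a)
    th=np.radians(-5.1); Rk=np.array([[np.cos(th),-np.sin(th)],[np.sin(th),np.cos(th)]])
    L=np.c_[(P[:,:2]-[.530,.186])@Rk,P[:,2]]*1000
    for z in range(125,255,15):
        m=(abs(L[:,0])<30)&(abs(L[:,1]-80)<28)&(L[:,2]>=z)&(L[:,2]<z+15)
        if m.sum(): print(n,z,m.sum(),np.percentile(L[m],[3,50,97],axis=0).round(1).tolist())
save(a,"s4")
E
```

```text
[0.5295 0.1852 0.3134] -95.00489969023957 [-0.9294  0.3239 -0.9554]

side -54 11 87.7 | side -50 42 90.2 | side -46 58 90.5 | side -42 62 90.7 | side -38 87 89.9 | side -34 49 88.2 | side -30 35 89.0 | side -26 60 90.2 | side -22 54 90.4 | side -18 67 90.3 | side -14 85 89.6 | side -10 28 89.2 | side -6 59 90.3 | side -2 62 90.3 | side 2 74 90.5 | side 6 84 89.2 | side 10 41 88.8 | side 14 61 90.5 | side 18 65 90.4 | side 22 78 90.5 | side 26 90 89.1 | side 30 33 89.3 | side 34 52 89.8 | side 38 55 90.5 | side 42 57 90.3 | side 46 86 89.1 | side 50 21 85.8 | 
wrist -54 83 87.2 | wrist -50 210 90.4 | wrist -46 168 91.0 | wrist -42 167 91.0 | wrist -38 166 91.0 | wrist -34 124 89.7 | wrist -30 198 89.5 | wrist -26 170 90.8 | wrist -22 163 91.1 | wrist -18 165 91.0 | wrist -14 161 90.3 | wrist -10 163 89.3 | wrist -6 165 90.7 | wrist -2 167 91.1 | wrist 2 160 90.9 | wrist 6 154 90.3 | wrist 10 158 89.4 | wrist 14 163 90.7 | wrist 18 154 91.0 | wrist 22 141 91.2 | wrist 26 137 90.2 | wrist 30 155 89.0 | wrist 34 155 90.6 | wrist 38 142 91.1 | wrist 42 139 91.0 | wrist 46 132 90.4 | wrist 50 16 88.1 | 
[ 0.3549  0.5269 -1.2064  1.5402  0.4947  1.4194  2.1717] 0.352220960882914
side 125 103 [[-9.4, 74.4, 125.5], [-2.4, 79.9, 132.4], [9.0, 81.2, 139.1]]
side 140 114 [[-9.4, 75.2, 140.6], [-2.2, 81.1, 147.8], [9.5, 82.3, 154.8]]
side 155 113 [[-9.4, 77.4, 155.3], [-1.5, 82.2, 162.6], [9.1, 83.3, 169.7]]
side 170 118 [[-9.5, 78.1, 170.5], [-2.0, 83.5, 177.3], [9.2, 84.9, 184.6]]
side 185 129 [[-9.5, 78.6, 185.7], [-2.1, 84.5, 192.3], [8.8, 85.7, 199.2]]
side 200 106 [[-11.4, 80.4, 200.6], [-2.4, 88.6, 210.0], [12.0, 90.1, 214.4]]
side 215 183 [[-12.0, 81.7, 215.3], [-1.5, 90.0, 223.0], [12.1, 91.3, 229.7]]
side 230 205 [[-10.9, 83.4, 230.7], [-1.9, 88.2, 235.3], [10.4, 91.3, 244.8]]
side 245 81 [[-10.1, 82.8, 245.0], [0.6, 86.1, 246.4], [10.8, 88.9, 247.8]]
```

View pics/s4.png

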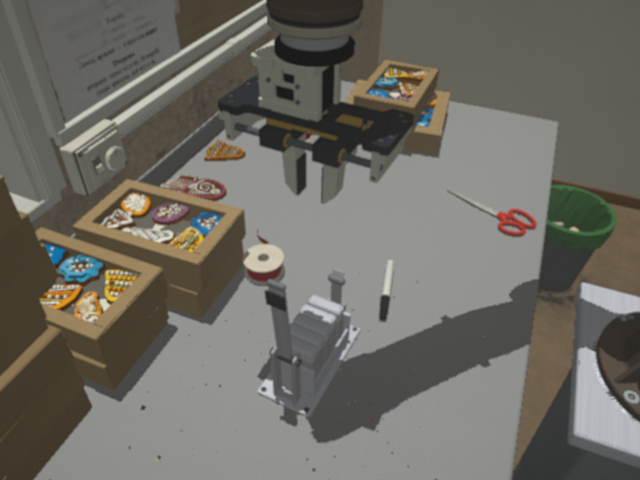

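The side picture shows five level tins in the rack (325, 325), the bar upright (280, 330) and the gripper clear above. Next I plan the swing.

```bash
cat > swing.py <<'E'
from h import *
th=np.radians(-5.1); Rk=np.array([[np.cos(th),-np.sin(th)],[np.sin(th),np.cos(th)]])
def W(x,y,z): return np.r_[np.array([.530,.186])+Rk@[x/1000,y/1000],z/1000]
p,yaw,_,s=pose(); print(p,s["width"])
def contact(t,d=124):
    return np.array([74-d*np.cos(t)+7*np.sin(t), 97+d*np.sin(t)+7*np.cos(t)])
A=W(0,120,310); B=W(0,120,215)
print("A");plan(A,-95.1,-1,p=p,y=yaw);print("B");plan(B,-95.1,-1,p=A,y=-95.1)
# swing in rack plane: tool x = -y rack, tool z = -z ; print dx,dz cm
pts=[np.array([120,215])]
for t in np.r_[np.arange(1.5,.1,-.1),.1]:
    c=contact(t); off=9.5*min(1,max(0,(t-.1)/.4)); pts.append(c+[off,0])
pts=np.array(pts); d=np.diff(pts,axis=0)
for i,(a,b) in enumerate(zip(d,pts[1:])): print(b.round(0),"%.2f 0 %.2f 0 -1"%(-a[0]/10,-a[1]/10))
E
python3 swing.py
```

```text
[0.52892335 0.18419369 0.31048962] 0.26751984288930725
A
-3.05 -0.03 0.01 0.02 -1; -3.05 -0.03 0.01 0.02 -1; -3.05 -0.03 0.01 0.02 -1; -3.05 -0.02 0.01 0.02 -1
B
-0.00 0.00 3.17 -0.00 -1; -0.00 0.00 3.17 -0.00 -1; -0.00 0.00 3.17 -0.00 -1
[ 82. 221.] 3.83 0 -0.62 0 -1
[ 69. 220.] 1.24 0 0.08 0 -1
[ 57. 218.] 1.22 0 0.20 0 -1
[ 45. 215.] 1.20 0 0.32 0 -1
[ 33. 211.] 1.16 0 0.44 0 -1
[ 22. 205.] 1.11 0 0.56 0 -1
[ 12. 198.] 1.05 0 0.66 0 -1
[  2. 191.] 0.98 0 0.77 0 -1
[ -7. 182.] 0.90 0 0.86 0 -1
[-15. 173.] 0.81 0 0.94 0 -1
[-22. 163.] 0.71 0 1.02 0 -1
[-30. 152.] 0.84 0 1.09 0 -1
[-38. 140.] 0.73 0 1.14 0 -1
[-44. 128.] 0.61 0 1.18 0 -1
[-49. 116.] 0.49 0 1.22 0 -1
```

>>> play_rows:
  increments: "-3.05 -0.03 0 0 -1; -3.05 -0.03 0 0 -1; -3.05 -0.03 0 0 -1; -3.05 -0.02 0 0 -1; 0 0 0 0 -1"

```text
clock: 14.4
position: [0.5387, 0.3122, 0.3106]
ee_rot: [2.13, -2.309, -0.006]
force: [-2.1, -0.3, 0.4]
width: 0.005
gripper_force: 0.0
```

>>> play_rows:
  increments: "0 0 3 0 -1; 0 0 3 0 -1; 0 0 3 0 -1; 0 0 0.4 0 -1; 0 0 0 0 -1"

```text
clock: 14.82
position: [0.5403, 0.3049, 0.2156]
ee_rot: [2.119, -2.313, -0.001]
force: [-0.3, 0.3, -0.1]
width: 0.002
gripper_force: 0.0
```

>>> play_rows:
  increments: "0 0 0 0 -1; 0 0 0 0 -1"

```text
clock: 14.98
position: [0.5416, 0.307, 0.2196]
ee_rot: [-2.12, 2.315, 0.0]
force: [0.5, -0.7, 1.5]
width: 0.001
gripper_force: 0.0
```

```bash
python3 - <<'E'
from h import *
p,y,M,s=pose(); th=np.radians(-5.1); Rk=np.array([[np.cos(th),-np.sin(th)],[np.sin(th),np.cos(th)]])
print((p[:2]-[.53,.186])@Rk,p[2],y,s["width"],s["joints"])
a=vision.get_image("side");save(a,"s5")
E
```

```text
[0.00078373 0.12154627] 0.2196244529865648 -95.01823366838984 0.0012771171706398399 [ 0.05639254  0.67477536 -1.09781443  1.53073786  0.61301238  1.31260131
  1.94361176]
```

View pics/s5.png

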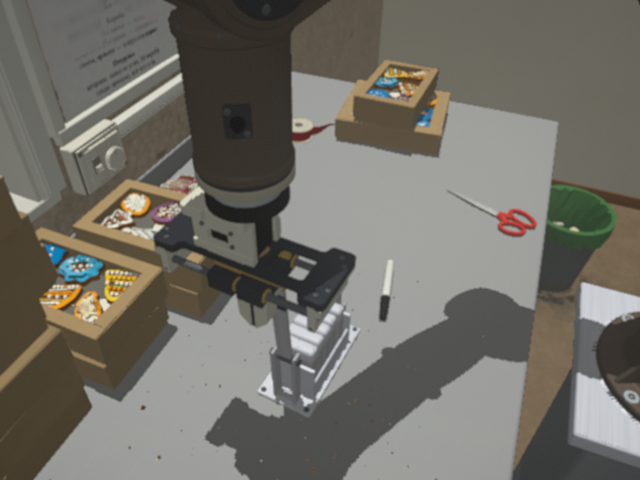

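```bash
python3 - <<'E'
from h import *
th=np.radians(-5.1); Rk=np.array([[np.cos(th),-np.sin(th)],[np.sin(th),np.cos(th)]])
W=lambda x,y,z: np.r_[np.array([.530,.186])+Rk@[x/1000,y/1000],z/1000]
a=vision.get_image("side"); T=np.linalg.inv(a["cam_to_world"])
for n,q in (("tcp",pose()[0]),("bartip",W(0,86,247)),("barmid",W(0,80,180))):
    c=T[:3,:3]@q+T[:3,3]; uv=cv2.projectPoints(np.array([[c[0],-c[1],-c[2]]]),np.zeros(3),np.zeros(3),a["mtx"],np.array(a["distortion"],float))[0].ravel(); print(n,uv,-c[2],a["z_map"][int(uv[1]),int(uv[0])])
im=cv2.cvtColor(a["frame"],cv2.COLOR_RGB2BGR)[220:420,180:380]
cv2.imwrite("pics/s6.png",cv2.resize(im,(600,600),interpolation=cv2.INTER_CUBIC))
E
```

```text
tcp [259.80985275 320.26340265] 0.5774854315682021 0.5579133
bartip [276.0527964  282.50129921] 0.5831288042276623 0.4819094
barmid [280.9282108  318.59770368] 0.6309971099757926 0.62404543
```

View pics/s6.png

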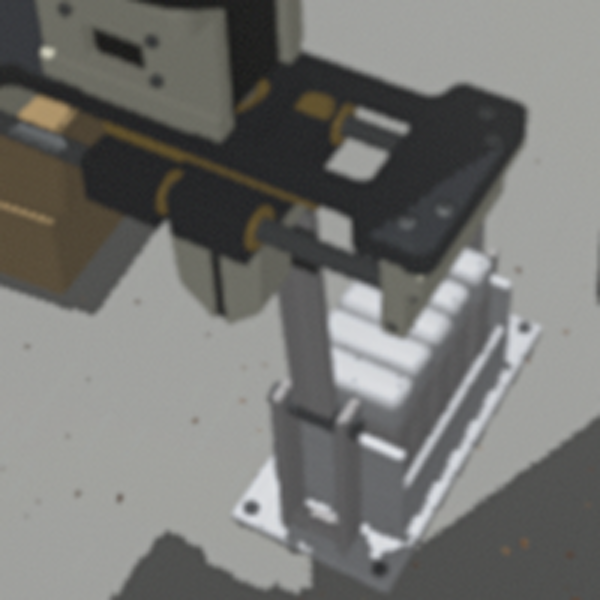

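The crop shows the closed fingers at (220, 290) behind the upright bar (310, 340) on its outer side, with the body above the bar's tip. Now the swing.

>>> play_rows:
  increments: "1.5 0 0 0 -1; 1.3 0 0 0 -1; 1.2 0 0 0 -1; 1.2 0 0.1 0 -1; 1.2 0 0.2 0 -1"

```text
clock: 15.5
position: [0.5358, 0.2426, 0.2162]
ee_rot: [-2.121, 2.315, -0.0]
force: [0.3, 1.3, -0.5]
width: 0.009
gripper_force: 0.4
```

>>> play_rows:
  increments: "1.2 0 0.3 0 -1; 1.15 0 0.45 0 -1; 1.1 0 0.55 0 -1; 1.05 0 0.65 0 -1; 1 0 0.75 0 -1"

```text
clock: 15.92
position: [0.5308, 0.1867, 0.1875]
ee_rot: [-2.121, 2.316, -0.001]
force: [0.1, 0.6, 1.0]
width: 0.002
gripper_force: 0.3
```

```bash
cat > bar.py <<'E'
from h import *
p,y,M,s=pose(); th=np.radians(-5.1); Rk=np.array([[np.cos(th),-np.sin(th)],[np.sin(th),np.cos(th)]])
print("tcp rack",((p[:2]-[.53,.186])@Rk*1000).round(1),(p[2]*1000).round(1),y.round(2),s["force"].round(1))
for n in ("side","wrist"):
    a=vision.get_image(n); P,r,c=cloud(a)
    L=np.c_[(P[:,:2]-[.530,.186])@Rk,P[:,2]]*1000
    if n=="side": save(a,"bar_side")
    # polar position about the hinge, of points on the strip's width
    q=L[:,1:]-[74,97]; rr=np.hypot(*q.T); t=np.arctan2(q[:,1],-q[:,0])
    m=(abs(L[:,0])<9)&(rr>30)&(rr<105)&(t>-.1)&(L[:,2]>94)
    h,e=np.histogram(t[m],bins=np.arange(-.1,2,.1)); print(n,{round(float(b),1):int(a) for a,b in zip(h,e) if a>15})
E
python3 bar.py
```

```text
tcp rack [0.8 0.8] 187.5 -95.03 [0.1 0.6 1. ]
side {0.7: 148, 0.8: 616, 0.9: 21}
wrist {0.7: 31, 0.8: 55}
```

>>> play_rows:
  increments: "0.9 0 0.8 0 -1; 0.8 0 0.9 0 -1; 0.7 0 1 0 -1; 0.8 0 1.05 0 -1; 0.7 0 1.1 0 -1"

```text
clock: 16.43
position: [0.5271, 0.1477, 0.1379]
ee_rot: [2.122, -2.316, -0.0]
force: [0.7, 0.2, 0.6]
width: 0.005
gripper_force: 0.2
```

>>> play_rows:
  increments: "0.6 0 1 0 -1; 0.4 0 0.8 0 -1; 0 0 0.2 0 -1; 0 0 0 0 -1; 0 0 0 0 -1"

```text
clock: 16.85
position: [0.5265, 0.1392, 0.1194]
ee_rot: [-2.122, 2.316, 0.0]
force: [0.1, 0.0, 0.4]
width: 0.006
gripper_force: 0.0
```

```bash
python3 bar.py
```

```text
tcp rack [  0.7 -46.9] 119.4 -95.0 [0.1 0.  0.4]
side {0.1: 506, 0.2: 101}
wrist {0.1: 322, 0.2: 40}
```

>>> play_rows:
  increments: "0.1 0 0.2 0 -1; 0 0 0.2 0 -1; 0 0 0.1 0 -1; 0 0 0.1 0 -1; 0 0 0 0 -1"

```text
clock: 17.37
position: [0.5269, 0.138, 0.1145]
ee_rot: [-2.121, 2.316, -0.002]
force: [-2.3, -1.8, 12.7]
width: 0.008
gripper_force: 6.5
```

Resting on the nose at 12.7 N, as expected. I'll press in small steps.

>>> play_rows:
  increments: "0 0 0.07 0 -1; 0 0 0 0 -1; 0 0 0.07 0 -1; 0 0 0 0 -1"

```text
clock: 17.7
position: [0.5268, 0.1378, 0.1129]
ee_rot: [-2.121, 2.316, -0.002]
force: [-2.3, -2.4, 11.1]
width: 0.005
gripper_force: 5.1
```

>>> play_rows:
  increments: "0 0 0.1 0 -1; 0 0 0.1 0 -1; 0 0 0.1 0 -1; 0 0 0.1 0 -1; 0 0 0 0 -1"

```text
clock: 18.12
position: [0.5266, 0.1373, 0.1081]
ee_rot: [2.122, -2.317, 0.002]
force: [0.2, -1.9, 4.4]
width: 0.004
gripper_force: 1.6
```

>>> play_rows:
  increments: "0 0 0.1 0 -1; 0 0 0.1 0 -1; 0 0 0.1 0 -1; 0 0 0.1 0 -1; 0 0 0 0 -1"

```text
clock: 18.53
position: [0.5263, 0.138, 0.1041]
ee_rot: [-2.122, 2.316, -0.0]
force: [-1.4, -1.8, 7.8]
width: 0.002
gripper_force: 3.5
```

>>> play_rows:
  increments: "0 0 0.1 0 -1; 0 0 0 0 -1; 0 0 0.05 0 -1; 0 0 0 0 -1; 0 0 0 0 -1"

```text
clock: 18.95
position: [0.5264, 0.138, 0.1036]
ee_rot: [-2.122, 2.316, -0.002]
force: [-4.7, -3.9, 18.5]
width: 0.007
gripper_force: 9.4
```

Hard stop reached: 18.5 N and the tool no longer sinks. I'm lifting straight up and checking.

>>> play_rows:
  increments: "0 0 -0.3 0 -1; 0 0 -1 0 -1; 0 0 -3 0 -1; 0 0 -4 0 -1; 0 0 -4 0 -1"

```text
clock: 19.37
position: [0.5254, 0.1378, 0.2264]
ee_rot: [2.122, -2.314, -0.003]
force: [0.3, -0.0, -0.2]
width: 0.007
gripper_force: 0.0
```

>>> play_rows:
  increments: "-2 0 -3 0 -1; 0 0 0 0 -1; 0 0 0 0 -1; 0 0 0 0 -1"

```text
clock: 19.7
position: [0.5278, 0.1574, 0.2549]
ee_rot: [2.122, -2.316, 0.0]
force: [-0.3, -0.4, 0.0]
width: 0.002
gripper_force: 0.0
```

```bash
python3 - <<'E'
from h import *
th=np.radians(-5.1); Rk=np.array([[np.cos(th),-np.sin(th)],[np.sin(th),np.cos(th)]])
for n in ("side","wrist"):
    a=vision.get_image(n); P,r,c=cloud(a)
    L=np.c_[(P[:,:2]-[.530,.186])@Rk,P[:,2]]*1000
    m=(abs(L[:,0])<8)&(L[:,1]>-75)&(L[:,1]<50)&(L[:,2]>96)&(L[:,2]<125)
    for lo,hi in ((-75,-64),(-60,-40),(-34,-5),(-5,20),(20,50)):
        k=m&(L[:,1]>=lo)&(L[:,1]<hi); print(n,lo,hi,k.sum(),np.median(L[k,2]).round(1))
    k=(abs(L[:,0])<8)&(L[:,1]<-70)&(L[:,2]>106)&(L[:,2]<125); print("catch",np.percentile(L[k],[5,50,95],axis=0).round(1).tolist())
    for sx in (-1,1):
        o=(sx*L[:,0]>13)&(sx*L[:,0]<24)&(L[:,2]>80)&(L[:,2]<100)
        print(" tins z",[(b,(np.percentile(L[o&(L[:,1]>=b)&(L[:,1]<b+4),2],80)).round(1)) for b in range(-50,52,6) if (o&(L[:,1]>=b)&(L[:,1]<b+4)).sum()>5])
save(a,"w7")
E
```

```text
side -75 -64 82 101.3
side -60 -40 114 104.1
side -34 -5 179 101.1
side -5 20 158 101.1
side 20 50 202 101.3
catch [[-7.4, -86.5, 106.8], [-0.1, -81.2, 111.0], [7.5, -74.0, 117.6]]
 tins z [(-50, np.float64(89.3)), (-44, np.float64(89.7)), (-38, np.float64(89.6)), (-32, np.float64(87.6)), (-26, np.float64(89.8)), (-20, np.float64(89.0)), (-14, np.float64(88.4)), (-8, np.float64(89.5)), (-2, np.float64(89.3)), (4, np.float64(89.2)), (10, np.float64(88.6)), (16, np.float64(89.9)), (22, np.float64(89.2)), (28, np.float64(88.3)), (34, np.float64(89.7)), (40, np.float64(89.7)), (46, np.float64(88.4))]
 tins z [(-50, np.float64(89.1)), (-44, np.float64(89.4)), (-38, np.float64(89.5)), (-26, np.float64(89.4)), (-20, np.float64(90.2)), (-14, np.float64(88.6)), (-8, np.float64(89.7)), (-2, np.float64(90.3)), (4, np.float64(88.9)), (10, np.float64(88.5)), (16, np.float64(89.6)), (22, np.float64(90.1)), (28, np.float64(88.1)), (34, np.float64(89.4)), (40, np.float64(89.8)), (46, np.float64(88.8))]
wrist -75 -64 255 101.5
wrist -60 -40 496 104.9
wrist -34 -5 661 102.0
wrist -5 20 526 102.0
wrist 20 50 249 102.0
catch [[-7.2, -86.0, 108.7], [-0.3, -79.5, 111.6], [7.2, -73.4, 118.9]]
 tins z [(-50, np.float64(89.7)), (-44, np.float64(90.7)), (-38, np.float64(90.1)), (-32, np.float64(86.7)), (-26, np.float64(90.4)), (-20, np.float64(90.8)), (-14, np.float64(89.6)), (-8, np.float64(89.9)), (-2, np.float64(90.6)), (4, np.float64(90.4)), (10, np.float64(88.7)), (16, np.float64(90.4)), (22, np.float64(90.4)), (28, np.float64(89.0)), (34, np.float64(90.2))]
 tins z [(-50, np.float64(90.1)), (-44, np.float64(90.5)), (-38, np.float64(90.4)), (-32, np.float64(86.7)), (-26, np.float64(90.5)), (-20, np.float64(90.6)), (-14, np.float64(90.0)), (-8, np.float64(89.9)), (-2, np.float64(90.8)), (4, np.float64(90.3)), (10, np.float64(89.1)), (16, np.float64(90.7)), (22, np.float64(90.6)), (28, np.float64(89.1)), (34, np.float64(90.3))]
```

View pics/w7.png

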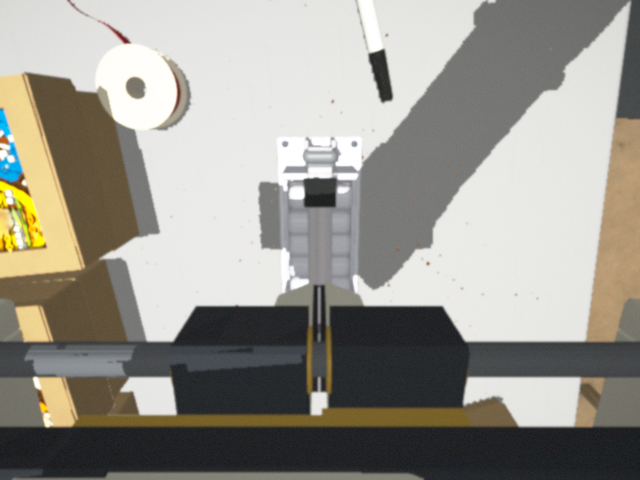

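The last picture shows the bar level over five tins, with its black pad at (320, 192) and its lip under the catch (320, 155). The bar top measures 101 mm along its length, which means shut.

```bash
python3 -c "
from cell import job
print(job.sign_off())"
```

```text
the job is handed in; nothing more can be done
None
```

The loose tin is fully down in the middle of the row, the bar is shut under its catch, and the marker and spool were not touched; the job is handed in, though sign-off gave no verdict.

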